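# Call the next grow tray

## Robot

A 7-joint arm with a two-finger parallel gripper is mounted at the origin on the work surface. World frame = base frame: x ahead of the robot, y to its left, z up, the work surface at z = 0. Lengths are in m, angles in rad, forces in N, time in s.
With the tool pointing down it reaches from about 0.425 to 0.875 m from the base axis. Payload 4.7 kg.
Tool frame: the origin (TCP) lies midway between the tips of the shut fingers; the grasp point (between the pads) lies 19 mm behind it (r.grip_point_offset is the distance from the TCP to the grasp point, in m); y points along the fingers, x is the direction in which the jaws open and shut, and the axes are right-handed (so a half turn about y gives the same grasp; the last joint's range is limited). The gripper opens to 87 mm and grips with 3 to 60 N. Pads are 19 mm wide; open, the fingers measure 117 mm over their backs; the gripper's body (75 mm by 190 mm) begins 51 mm behind the grasp point.
Start: joints at [-1.201, 0.321, -0.07, 1.45, 0.023, 1.371, -0.057], TCP at [0.226, 0.609, 0.223] pointing down, gripper open.
Joint ranges: [-2.86, 2.86], [-0.3, 2.09], [-1.38, 1.24], [0.06, 2.45], [-1.56, 4.7], [0.09, 2.05], [-2.69, 2.69]. Speed limits (rad/s): [2.57, 2.57, 3.14, 3.14, 3.14, 3.14, 3.14].

## Interface

Orientations are given as a rotation vector (axis times angle).
In Python, from rig import r, claw, telemetry, vision gives the robot as it stands. Calls block until the motion is done:
- r.move_pose(position, orientation): joint-space move of the TCP to a pose.
- r.move_l(position, orientation=None, max_speed=0.15, threshold=None): straight line of the TCP; orientation=None keeps the orientation; max_speed is the mean speed in m/s. With threshold (N) it stops when the force on the tool has changed by that much, and returns True; else False.
- r.set_joints(angles): joint-space move.
- claw.open_gripper() and claw.clamp(squeeze=None): open the fingers fully, or close them until they stop; squeeze is the grip in N (None keeps the last).
- r.pause(seconds).
- r.ik(position, orientation): joint angles nearest the present ones, or None.
- telemetry.read_state(): the state.
- vision.camera(name): name is "side" or "top"; returns the picture (420x560x3 uint8, blue, green, red); there is no depth.
- vision.camera_params(name): a dict with "fx", "fy", "cx", "cy" (pixels), "k1" (the pictures are not rectified: a ray, as slopes to the right and down, at radius r is drawn at 1 + k1 r^2 times it, then the intrinsics apply), "R" (3x3) and "t" (3): a world point X has camera coordinates R X + t. Camera axes: x right, y down, z forward; pixel columns grow to the right and rows downward; lengths in m; the calibration is good to about 2 mm. A picture is of the moment at which its call begins. camera_params takes no time and is no camera call.
A pose or a line that the arm cannot do raises r.Unreachable and nothing moves.
- r.finish_job(): hands the job in, once; it reports no verdict.
The state is a dict: "t": time; "qpos": joint angles; "dq": joint speeds; "joint_efforts": joint torques, N m; "eef_pos": TCP position; "eef_rot": TCP orientation; "ft_force": force on the tool from outside, world axes, zero at the start; "moment": the same for the moment, N m; "opening": opening from 0.0 (shut) to 1.0 (fully open).
Only numpy, scipy, OpenCV 4.12 (cv2) and the standard library are available. Lean on these libraries where they do the work, as an engineer would, in place of code of your own. Each camera call takes 0.05 s, during which the arm holds its last target. There are 200 camera calls.

## Task

Call the next tray of grass to the bench using closed fingers: on the control desk press the green-barred end of the white rocker fully down (on), then press the blue key fully down so that it stays in, then press the black button on the yellow pendant fully down and finish the program while still holding it down. Press the pendant where it lies, without picking it up, and leave the orange key, the red stop button and the pots and other things around alone.

Things in the scene. Friction and masses are not known exactly. Their poses are not given: they have to be found in the camera images.
- console: dark steel control desk, fixed to the bench, 120 mm (its x) by 360 mm (its y) by 60 mm high; origin at the centre of its underside, its x points to its far side, away from the robot. Four controls stand on its flat top in a row along its y, 80 mm apart, in an order that changes: white rocker, blue key, orange key, red stop button. All four keep the desk's yaw.
- rocker_on_end (a point): top face of the white rocker paddle at the middle of the green bar, which marks its ON end (26 mm from the pivot, always the desk's far side). The paddle is 70 mm (desk x) by 34 mm wide, its pivot axis lies along the desk's y, 82 mm above the bench. Off, the ON end stands up (this point about 91 mm above the bench); on, it is down (about 81 mm). The point moves with the paddle.
- rocker (a joint): angle of the rocker, rad: 0 = off, 0.4 = fully on (ON end pressed down as far as it goes). No spring: friction keeps it where it is left; about 2 N at the green bar moves it, more nearer the pivot.
- blue_key_top (a point): centre of the top of the square blue key, 30 by 30 mm; 80 mm above the bench when out. Moves with the key.
- blue_key (a joint): travel of the blue key, m: 0 = out, 0.006 = fully down. Moves straight down, takes about 3.5 N, and stays where it is left.
- orange_key_top (a point): centre of the top of the square orange key, same make as the blue one; belongs to another lane.
- orange_key (a joint): travel of the orange key, m: 0 = out, 0.006 = fully down; stays where it is left.
- stop_top (a point): centre of the top of the round red stop button, 36 mm wide in a yellow collar; 82 mm above the bench.
- stop (a joint): travel of the red stop button, m: 0 = out, 0.006 = down; springs back.
- pendant: yellow wireless hand pendant lying loose and flat on the bench in front of the desk, 64 mm (its x) by 150 mm (its y) by 30 mm high, 0.5 to 0.8 kg; origin at the centre of its underside.
- hold_button_top (a point): centre of the top of the round black hold-to-run button on the pendant, 30 mm wide in a grey collar 46 mm wide, on the pendant's long middle line 25 mm to its +y from its centre; top about 52 mm above the bench when out. Moves with the button.
- hold_button (a joint): travel of the black button, m: 0 = out, 0.006 = fully down; a spring pushes it back (about 2 N to start, 6 N fully down).
- pot_a: bystander: terracotta pot of grass, 86 mm wide, pot 75 mm and with the blades about 170 mm high; loose; origin at the centre of its underside
- pot_b: bystander: terracotta pot of grass, 86 mm wide, pot 75 mm and with the blades about 170 mm high; loose; origin at the centre of its underside
- pot_c: bystander: terracotta pot of grass, 86 mm wide, pot 75 mm and with the blades about 170 mm high; loose; origin at the centre of its underside
- seed_tin: bystander: seed tin, 60 mm wide, 50 mm high; loose; origin at the centre of its underside
- feed_jar: bystander: small jar with a green lid, 56 mm wide, 60 mm high; loose; origin at the centre of its underside
- mug: bystander: blue mug, 76 mm wide, 85 mm high, handle to its +y; loose; origin at the centre of its underside
- screwdriver: bystander: screwdriver lying beyond the desk, along its own x axis; loose; origin on its axis, within its length
Mind the look-alikes: they are no part of the job. Of the things like the pendant, leave any that is pink or turquoise; of the rest the larger one is meant.

How it is judged:
By the outcome, as a careful person would: the job done as asked, in the order asked, and still so for the second after the job is handed in, while the arm keeps its last pose, push and grip.
It also fails if it takes over 42 s, if anything falls off the work surface, if the arm or the gripper's body presses on something with over 40 N, if the wrist force passes 120 N, or if a joint passes its speed limit or range.

## Working session

There is one attempt and no reset: what is moved stays moved. The work goes in short steps, each a Python script; the robot and the scene stay as the last script left them, time stands still between calls to the robot, and variables do not carry over. Pictures are saved under pics/ and viewed, about 8 in all and at most 12, crops included, and the job is handed in when it is done.

```bash
mkdir -p pics; ls
cat > h.py <<'E'
import numpy as np, cv2
from rig import r, claw, telemetry, vision
def ray(cam,px):
    p=vision.camera_params(cam); R=np.array(p["R"]); t=np.array(p["t"])
    d=np.array([(px[0]-p["cx"])/p["fx"],(px[1]-p["cy"])/p["fy"]]); u=d.copy()
    for _ in range(20): u=d/(1+p["k1"]*(u@u))
    return -R.T@t, R.T@np.array([u[0],u[1],1.])
def at_z(cam,px,z):
    o,v=ray(cam,px); return o+v*(z-o[2])/v[2]
def proj(cam,X):
    p=vision.camera_params(cam); c=np.array(p["R"])@np.array(X)+np.array(p["t"])
    u=c[:2]/c[2]; u=u*(1+p["k1"]*(u@u)); return np.array([u[0]*p["fx"]+p["cx"],u[1]*p["fy"]+p["cy"]])
E
python3 - <<'E'
from h import *
for n in("top","side"):
    im=vision.camera(n); cv2.imwrite(f"pics/{n}0.png",im)
    p=vision.camera_params(n); print(n,-np.array(p["R"]).T@np.array(p["t"]),p["fx"],p["k1"])
print(telemetry.read_state())
E
```

```text
pics
top [ 0.28689203 -0.02694321  1.29314154] 465.43967829721913 0.04644872997072311
side [-0.0565879  -0.83203368  0.90035624] 467.6179276852323 -0.11514077186188719
{'t': 0.1, 'qpos': array([-1.20092613,  0.32177416, -0.07011658,  1.45156269,  0.02258077,
        1.37079079, -0.05687012]), 'dq': array([-0.00167686, -0.00224938,  0.00063316, -0.00296935, -0.0009297 ,
       -0.00097876,  0.00063132]), 'joint_efforts': array([ 1.30447038e-04, -4.92571521e+01, -4.05498706e-01, -3.13396382e+01,
       -6.43212581e-02,  3.96320340e-02,  7.56140571e-05]), 'eef_pos': array([0.22624953, 0.60882061, 0.22154984]), 'eef_rot': array([-1.35781047, -0.94230885,  0.94461844]), 'ft_force': array([ 0.08147625, -1.07680121, -0.28189505]), 'moment': array([0.00191008, 0.02696049, 0.00983954]), 'opening': 1.0041700281148789}
```

View pics/top0.png

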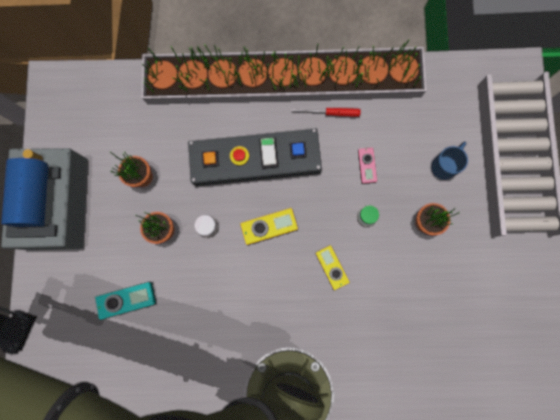

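View pics/side0.png

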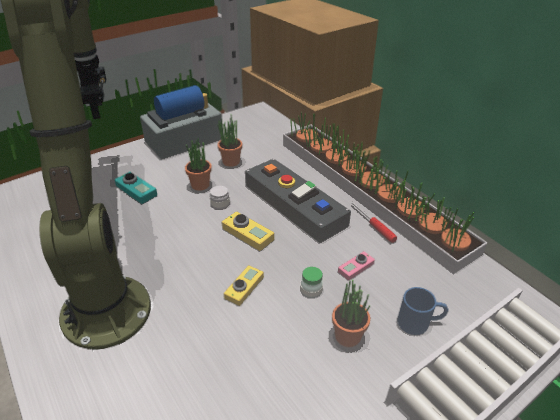

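The top view shows four pendant-like things: large yellow with its button at (260,228), small yellow (333,267), pink (367,165) and turquoise (125,300). I choose the large yellow one. The desk row shows orange (209,158), stop (239,155), rocker (268,152) with its green end at (267,142), and blue (298,149). I'll check that in a crop and measure by colour.

```bash
cat > meas.py <<'E'
from h import *
def cents(cam,im):
    h=cv2.cvtColor(im,cv2.COLOR_BGR2HSV); out={}
    roi={"top":(185,125,330,250),"side":(215,155,355,250)}[cam]
    m0=np.zeros(h.shape[:2],np.uint8); m0[roi[1]:roi[3],roi[0]:roi[2]]=255
    for n,lo,hi in [("blue",(105,120,60),(130,255,255)),("orange",(6,150,120),(16,255,255)),("green",(40,70,60),(85,255,255)),("yellow",(22,120,90),(34,255,255)),("red",(0,150,80),(4,255,255))]:
        m=cv2.inRange(h,lo,hi)&m0
        k,l,s,c=cv2.connectedComponentsWithStats(m)
        i=1+np.argmax(s[1:,4]) if k>1 else 0
        out[n]=(c[i],s[i],cv2.minAreaRect(np.argwhere(l==i)[:,::-1].astype(np.float32)))
    return out
E
python3 - <<'E'
from meas import *
from scipy.spatial.transform import Rotation as Ro
t=cv2.imread("pics/top0.png"); s=cv2.imread("pics/side0.png")
ct,cs=cents("top",t),cents("side",s)
zz=dict(blue=.08,orange=.08,green=.091,yellow=.03,red=.082)
for n in ct: print(n,ct[n][0].round(1),ct[n][1][4],cs[n][0].round(1),cs[n][1][4],"top",at_z("top",ct[n][0],zz[n]).round(4),"side",at_z("side",cs[n][0],zz[n]).round(4))
print(ct["yellow"][2])
b=[at_z("top",p,.03).round(4) for p in cv2.boxPoints(ct["yellow"][2])]; print(b)
print(Ro.from_rotvec(telemetry.read_state()["eef_rot"]).as_matrix().round(3))
a=cv2.resize(t[125:250,185:330],None,fx=4,fy=4,interpolation=cv2.INTER_CUBIC); cv2.imwrite("pics/c1.png",a)
a=cv2.resize(s[155:250,215:355],None,fx=5,fy=5,interpolation=cv2.INTER_CUBIC); cv2.imwrite("pics/c2.png",a)
E
```

```text
blue [297.7 148.8] 149 [322.2 203.3] 63 top [ 0.6406 -0.0389  0.08  ] side [ 0.6396 -0.0386  0.08  ]
orange [208.6 157. ] 123 [269.9 166.8] 45 top [0.6233 0.2013 0.08  ] side [0.6198 0.2009 0.08  ]
green [267.1 141.2] 68 [309.8 183.9] 33 top [0.6605 0.0425 0.091 ] side [0.6582 0.0447 0.091 ]
yellow [267.8 226.8] 809 [247.9 228.7] 460 top [0.4369 0.0472 0.03  ] side [0.4354 0.0367 0.03  ]
red [238.8 154.6] 80 [286.3 177.5] 52 top [0.6276 0.1198 0.082 ] side [0.6271 0.1212 0.082 ]
((268.6415100097656, 226.05398559570312), (23.111825942993164, 54.113555908203125), 73.0091781616211)
[array([0.4493, 0.1248, 0.03  ]), array([ 0.49  , -0.0177,  0.03  ]), array([ 0.4285, -0.0349,  0.03  ]), array([0.3884, 0.1065, 0.03  ])]
[[ 0.348 -0.001 -0.937]
 [ 0.937 -0.002  0.348]
 [-0.002 -1.    -0.   ]]
```

View pics/c1.png

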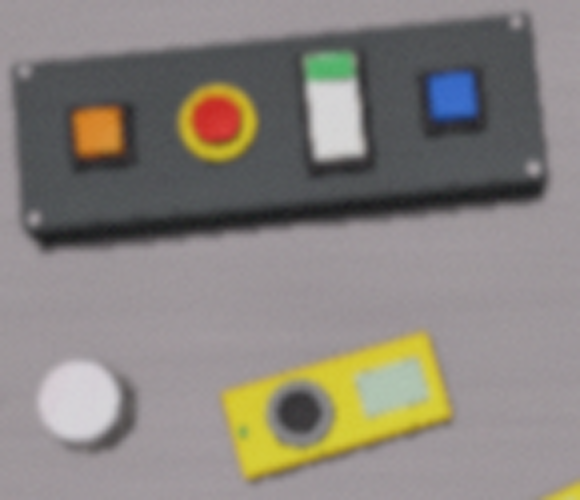

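View pics/c2.png

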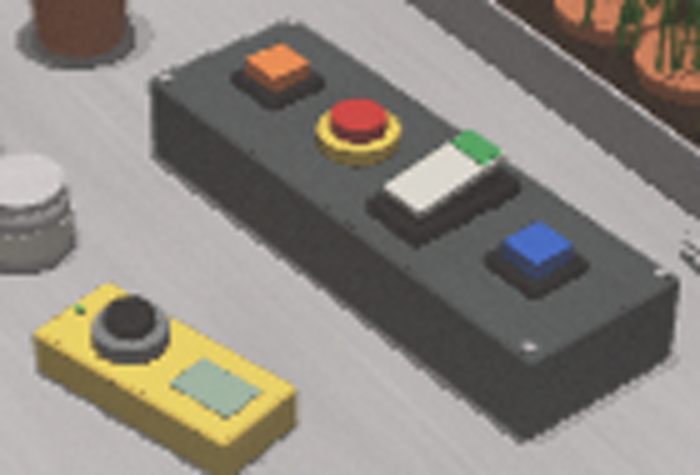

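The crops confirm the picks. The large yellow pendant's black button is at top (259.3,227.5) and side (240.8,218.4), and the rocker is off with its green end up. Next I close the fingers and press the rocker and blue key.

```bash
cat >> h.py <<'E'
from scipy.spatial.transform import Rotation as Ro
yaw=.072; C,S=np.cos(yaw),np.sin(yaw)
def down(a): # tool x along direction yaw a (world y when a=0)
    x=np.array([-np.sin(a),np.cos(a),0]); y=np.array([0,0,-1.]); return Ro.from_matrix(np.c_[x,y,np.cross(x,y)]).as_rotvec()
rot=down(yaw)
def st(s=""):
    q=telemetry.read_state(); print(s,round(q["t"],2),np.round(q["eef_pos"],4),"F",np.round(q["ft_force"],1),"open",round(q["opening"],3)); return q
def press(xy,ztop,zmin,thr,o=rot):
    r.move_l([*xy,ztop+.012],o,.1); st("above")
    h=r.move_l([*xy,zmin],o,.02,threshold=thr); r.pause(.2); st(f"hit {h}")
E
python3 - <<'E'
from h import *
print("btn",at_z("top",(259.25,227.5),.052),at_z("side",(240.8,218.4),.052))
# rocker point 29mm from pivot; blue key
piv=np.array([.6343,.0422]); xr=piv+.029*np.array([C,S]); print(xr)
claw.clamp(10)
r.move_pose([*xr,.17],rot); st()
press(xr,.094,.077,15)
cv2.imwrite("pics/s1.png",vision.camera("side"))
r.move_l([*xr,.13],rot,.15)
xb=np.array([.640,-.0388]); r.move_l([*xb,.13],rot,.15)
cv2.imwrite("pics/s2.png",np.hstack([cv2.resize(vision.camera("top")[115:215,185:335],(390,260),interpolation=2),cv2.resize(vision.camera("side")[150:250,235:385],(390,260),interpolation=2)])); st()
E
```

```text
btn [0.4328573  0.06881899 0.052     ] [0.42972127 0.06386567 0.052     ]
[0.66322486 0.0442862 ]
 4.16 [0.6632 0.0458 0.17  ] F [-0.9  0.2 -1.1] open 0.005
above 4.95 [0.6637 0.0442 0.1065] F [-0.5 -0.2  0.5] open 0.003
hit True 6.33 [0.6647 0.0444 0.0823] F [-0.1 -0.1  5.2] open 0.003
 7.67 [ 0.6403 -0.0367  0.1297] F [-0.1  0.1 -0.5] open 0.008
```

View pics/s2.png

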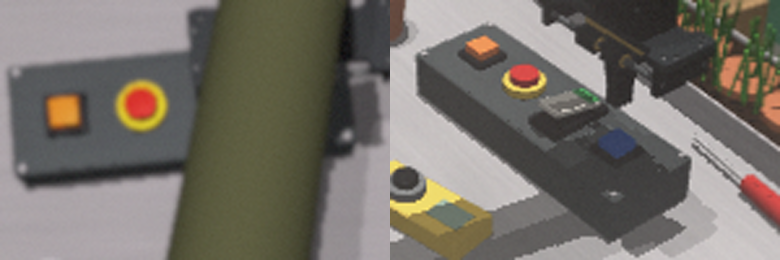

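The arm hides the top view. The side view shows the rocker's green end down, and the 0.0823 stop height matches fully on. I'll repeat that press firmly to confirm, then press the blue key.

Run:
```python
from h import *
xr=[.6632,.0443]; xb=[.640,-.0388]
r.move_l([*xr,.13],rot,.15); press(xr,.082,.074,25)
r.move_l([*xr,.13],rot,.15); r.move_l([*xb,.13],rot,.15)
press(xb,.08,.066,25)
r.move_l([*xb,.13],rot,.15)
r.move_l([.432,.067,.13],down(.28),.2); r.pause(.2);st()
t=vision.camera("top");s=vision.camera("side"); cv2.imwrite("pics/t3.png",t)
cv2.imwrite("pics/s3.png",np.hstack([cv2.resize(t[115:245,185:335],(390,338),interpolation=2),cv2.resize(s[140:270,215:365],(390,338),interpolation=2)]))
```

```text
above 8.91 [0.6629 0.0437 0.0936] F [ 0.4 -1.3  0.4] open 0.007
hit True 9.84 [0.6633 0.0444 0.0826] F [-2.   0.1  6.1] open 0.005
above 11.57 [ 0.64   -0.0384  0.0916] F [-0.9  0.1  1. ] open 0.006
hit True 12.73 [ 0.6401 -0.0388  0.0744] F [-0.9 -0.4  5.7] open 0.003
 14.78 [0.4325 0.0665 0.1299] F [0.5 0.4 0.3] open 0.007
```

View pics/s3.png

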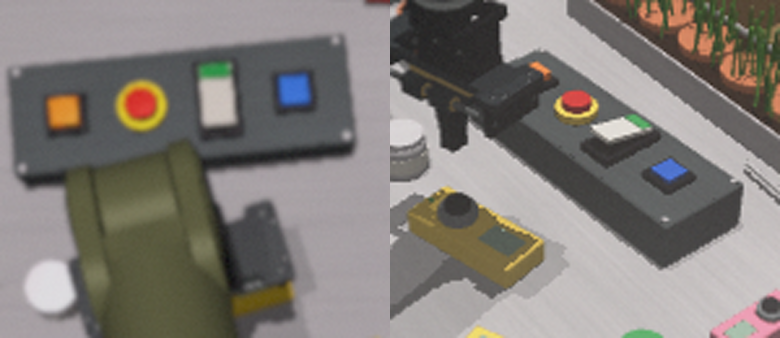

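Orange and stop look untouched, the blue key sits low, and the pendant hasn't moved. I'll compare the green bar and blue key in the side image with their predicted on/off pixels.

Run:
```python
from meas import *
s0=cv2.imread("pics/side0.png"); t0=cv2.imread("pics/top0.png"); s=vision.camera("side"); t=cv2.imread("pics/t3.png")
for nm,a,b in(("side",s0,s),("top",t0,t)):
    A,B=cents(nm,a),cents(nm,b)
    for k in("green","blue","red"): print(nm,k,A[k][0].round(2),B[k][0].round(2))
print("green off/on",proj("side",[.6603,.0441,.091]),proj("side",[.6603,.0441,.081]))
print("blue out/in",proj("side",[.640,-.0388,.08]),proj("side",[.640,-.0388,.074]))
cv2.imwrite("pics/z4.png",np.hstack([cv2.resize(i[165:220,285:350],(390,330),interpolation=2) for i in(s0,s)]))
```

```text
side green [309.79 183.88] [309.88 186.  ]
side blue [322.19 203.29] [321.92 204.92]
side red [286.31 177.52] [286.31 177.61]
top green [267.12 141.16] [267.06 141.43]
top blue [297.66 148.77] [297.83 149.23]
top red [238.75 154.61] [238.7  154.65]
green off/on [310.46720949 183.74296821] [310.3185065  186.47239603]
blue out/in [322.3385081  203.27937248] [322.21093433 204.93283542]
```

View pics/z4.png

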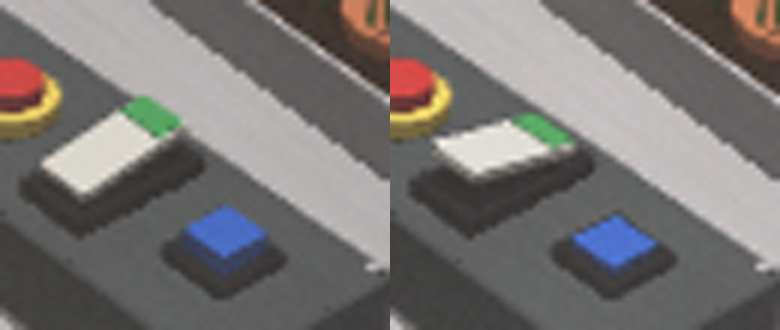

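Both are down: the near end of the rocker is clearly up, and the blue key moved by exactly the predicted 1.65 px. Both presses also ended on a hard stop. Now the hold button.

Run:
```python
from h import *
o=down(.278); xy=[.4325,.0685]
press(xy,.052,.036,22,o)
z=telemetry.read_state()["eef_pos"][2]
r.move_l([*xy,z-.003],o,.01,threshold=18); r.pause(.5); st("hold")
s=vision.camera("side"); cv2.imwrite("pics/s5.png",cv2.resize(s[185:265,190:310],(780,520),interpolation=2))
```

```text
above 15.73 [0.4329 0.0686 0.0644] F [ 0.2  0.5 -0.4] open 0.012
hit True 16.86 [0.4326 0.0686 0.0464] F [-1.8 -1.6  8.2] open 0.006
hold 17.59 [0.4325 0.0685 0.0464] F [-2.  -0.1  6.6] open 0.008
```

View pics/s5.png

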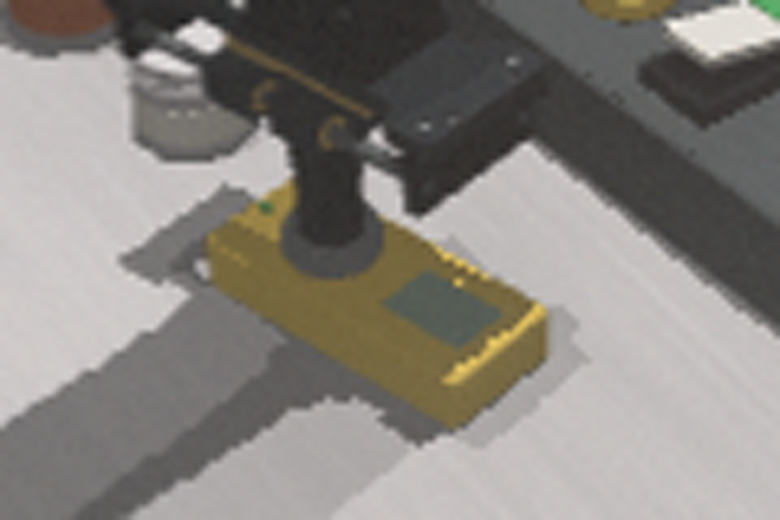

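The finger sits on the button at z = 0.0464, and the pendant is square and in place. The hold force of 6.6 N is only just over the spring's 6 N, so I'll raise it in small steps to about 18 N and hand in.

Run:
```python
from h import *
o=down(.278); z=.0464
for i in range(12):
    z-=.0004; r.move_l([.4325,.0685,z],o,.01); r.pause(.15)
    f=st(f"{z:.4f}")["ft_force"]
    if f[2]>15: break
r.pause(.5); f=st("final")["ft_force"]
t=vision.camera("top"); cv2.imwrite("pics/t6.png",t)
if 11<f[2]<30: r.finish_job(); print("done")
```

```text
0.0460 18.04 [0.4326 0.0685 0.0464] F [-3.  -0.9  7.5] open 0.004
0.0456 18.44 [0.4326 0.0685 0.0463] F [-3.5 -1.4 10.2] open 0.008
0.0452 18.84 [0.4326 0.0686 0.0463] F [-3.6 -0.7 13. ] open 0.005
0.0448 19.24 [0.4326 0.0686 0.0462] F [-6.1 -1.2 16.8] open 0.007
final 19.74 [0.4326 0.0686 0.0462] F [-6.3 -2.1 17.4] open 0.008
the job is handed in; nothing more can be done
done
```

I pressed all three controls in the order asked, with closed fingers, and handed the job in at about 19.7 s while still holding the pendant button down. No verdict is reported.

- **Rocker:** I pressed the green end twice. Both presses stopped hard at z ≈ 0.0825, which fits fully on, and the pictures show the green end down and the near end up. One check was less clear: the green bar's image shift was 2.1 px where I predicted 2.7. I relied on the hard stop there.
- **Blue key:** it stopped hard at z = 0.0744 and stayed in after release. Its image shift matched the predicted 6 mm of travel.
- **Hold button:** I used the larger yellow pendant where it lay. The finger was stationary at z = 0.0462 with about 17 N down, against the spring's 6 N; about 6 N of sideways force showed too. My two camera estimates of the button differed by about 5 mm. I used the top view, which agreed with the pendant's outline.
- **Everything else:** the orange key and stop button looked unchanged in the picture after the blue key press. I planned clear of the pots and other things and saw no sign of contact, but I did not view a picture of the whole scene after the final press.

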